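Line up the capacitors by size between the terminals

TASK

Stand the four blue capacitors on the four white marks of the strip, one on each mark and centred, in order of size: the largest beside the red terminal post, then falling to the smallest beside the black one. Keep them upright the whole time, set each down gently rather than dropping it, and let go of them all.

Things in the scene. Friction and masses are not known exactly. Their poses are not given: they have to be found in the camera images.
- cap_largest: the largest capacitor: a solid upright blue can with a white stripe down one side, a grey top disc and two small brass screws on top; 45 mm diameter, 80 mm tall (the screws stand 1.6 mm higher and cannot be gripped), about 170 g. Stands upright on the bench (bench top is height 0) at the start, at any yaw. Origin: centre of its underside; z up along its axis.
- cap_large: the second largest capacitor: a solid upright blue can with a white stripe down one side, a grey top disc and two small brass screws on top; 40 mm diameter, 65 mm tall (the screws stand 1.6 mm higher and cannot be gripped), about 110 g. Stands upright on the bench (bench top is height 0) at the start, at any yaw. Origin: centre of its underside; z up along its axis.
- cap_small: the second smallest capacitor: a solid upright blue can with a white stripe down one side, a grey top disc and two small brass screws on top; 35 mm diameter, 50 mm tall (the screws stand 1.6 mm higher and cannot be gripped), about 70 g. Stands upright on the bench (bench top is height 0) at the start, at any yaw. Origin: centre of its underside; z up along its axis.
- cap_smallest: the smallest capacitor: a solid upright blue can with a white stripe down one side, a grey top disc and two small brass screws on top; 30 mm diameter, 35 mm tall (the screws stand 1.6 mm higher and cannot be gripped), about 40 g. Stands upright on the bench (bench top is height 0) at the start, at any yaw. Origin: centre of its underside; z up along its axis.
- mark_a: round white mark with a black rim, 60 mm diameter, one of four alike in a straight row on a flat tan strip (76 mm wide, 430 mm long); place 1 of 4 counted from the strip's left end as the robot sees it (+y end). Marks are 78 mm apart centre to centre. Origin: centre of its flat top face, 7 mm above the bench; x points across the strip, y along it towards the left end. Fixed.
- mark_b: round white mark with a black rim, 60 mm diameter, one of four alike in a straight row on a flat tan strip (76 mm wide, 430 mm long); place 2 of 4 counted from the strip's left end as the robot sees it (+y end). Marks are 78 mm apart centre to centre. Origin: centre of its flat top face, 7 mm above the bench; x points across the strip, y along it towards the left end. Fixed.
- mark_c: round white mark with a black rim, 60 mm diameter, one of four alike in a straight row on a flat tan strip (76 mm wide, 430 mm long); place 3 of 4 counted from the strip's left end as the robot sees it (+y end). Marks are 78 mm apart centre to centre. Origin: centre of its flat top face, 7 mm above the bench; x points across the strip, y along it towards the left end. Fixed.
- mark_d: round white mark with a black rim, 60 mm diameter, one of four alike in a straight row on a flat tan strip (76 mm wide, 430 mm long); place 4 of 4 counted from the strip's left end as the robot sees it (+y end). Marks are 78 mm apart centre to centre. Origin: centre of its flat top face, 7 mm above the bench; x points across the strip, y along it towards the left end. Fixed.
- red_post: red binding post with a brass tip at one end of the strip, 34 mm diameter at its foot, 40 mm tall, on the strip's line of marks, 63 mm beyond the nearest mark's centre. Which end is red and which is black changes from start to start. Origin: centre of its underside, on the strip's top (5 mm above the bench). Fixed.
- black_post: black binding post with a brass tip at one end of the strip, 34 mm diameter at its foot, 40 mm tall, on the strip's line of marks, 63 mm beyond the nearest mark's centre. Which end is red and which is black changes from start to start. Origin: centre of its underside, on the strip's top (5 mm above the bench). Fixed.

How it is judged (in metres and radians):
At the end, for the whole second after the job is handed in: Counting from the red post, the largest, second largest, second smallest and smallest capacitors stand on the first, second, third and fourth marks, each axis within 12 mm of its mark's centre, its underside within 4 mm of the mark's face, upright within 0.08 rad, at rest (((horizontal distance between red_post and mark_a below 0.1 m and horizontal distance between cap_largest and mark_a below 0.012 m and z of cap_largest in the frame of mark_a between -0.004 and 0.004 m and horizontal distance between cap_large and mark_b below 0.012 m and z of cap_large in the frame of mark_b between -0.004 and 0.004 m and horizontal distance between cap_small and mark_c below 0.012 m and z of cap_small in the frame of mark_c between -0.004 and 0.004 m and horizontal distance between cap_smallest and mark_d below 0.012 m and z of cap_smallest in the frame of mark_d between -0.004 and 0.004 m) or (horizontal distance between red_post and mark_d below 0.1 m and horizontal distance between cap_largest and mark_d below 0.012 m and z of cap_largest in the frame of mark_d between -0.004 and 0.004 m and horizontal distance between cap_large and mark_c below 0.012 m and z of cap_large in the frame of mark_c between -0.004 and 0.004 m and horizontal distance between cap_small and mark_b below 0.012 m and z of cap_small in the frame of mark_b between -0.004 and 0.004 m and horizontal distance between cap_smallest and mark_a below 0.012 m and z of cap_smallest in the frame of mark_a between -0.004 and 0.004 m)) and angle between each of cap_largest, cap_large, cap_small, cap_smallest's own z axis and vertical below 0.08 rad and linear speed of each of cap_largest, cap_large, cap_small, cap_smallest below 0.02 m/s and angular speed of each of cap_largest, cap_large, cap_small, cap_smallest below 0.2 rad/s); the robot touches nothing.
It fails at once if a capacitor is tipped by more than 0.6 rad (angle between any of cap_largest, cap_large, cap_small, cap_smallest's own z axis and vertical above 0.6 rad).
It fails at once if a capacitor is dropped: it falls freely, untouched by the fingers, faster than 0.7 m/s (a fall of about 25 mm) ((linear speed of cap_largest above 0.7 m/s and contact force between the fingers and cap_largest below 0.1 N) or (linear speed of cap_large above 0.7 m/s and contact force between the fingers and cap_large below 0.1 N) or (linear speed of cap_small above 0.7 m/s and contact force between the fingers and cap_small below 0.1 N) or (linear speed of cap_smallest above 0.7 m/s and contact force between the fingers and cap_smallest below 0.1 N)).
It also fails if it takes over 96 s, if anything falls off the work surface, if the arm or the gripper's body presses on something with over 40 N, if the wrist force passes 120 N, or if a joint passes its speed limit or range.

ROBOT

A 6-joint arm with a two-finger parallel gripper is mounted at the origin on the work surface. World frame = base frame: x ahead of the robot, y to its left, z up, the work surface at z = 0. Lengths are in mm, angles in degrees, forces in N, time in s.
With the tool pointing down it reaches from about 400 to 925 mm from the base axis. Payload 12.5 kg.
Tool frame: the origin (TCP) lies midway between the tips of the shut fingers; the grasp point (between the pads) lies env.pinch_z behind it (env.pinch_z is the distance from the TCP to the grasp point, in mm); z points along the fingers, y is the line along which they close (so a half turn about z gives the same grasp; the last joint's range is limited). The gripper opens to 95 mm and grips with 3 to 60 N. Pads are 20 mm wide; open, the fingers measure 119 mm over their backs; the gripper's body (75 mm by 180 mm) begins 59 mm behind the grasp point.
Start: joints at [69.752, 28.126, 89.318, -0, 62.55, -6.05], TCP at [153.277, 605.934, 191.461] pointing down, gripper open.
Joint ranges: [-177.58, 177.58], [-47.91, 125.51], [2.72, 160], [-65.01, 245.01], [3.68, 167.84], [-153.87, 153.87]. Speed limits (degrees/s): [127.2, 127.2, 159.86, 180, 180, 180].

INTERFACE

Orientations are given as [roll, pitch, yaw] about the fixed x, y, z axes, in that order (R = Rz(yaw) Ry(pitch) Rx(roll)).
In Python, from cell import env gives the robot as it stands.
- The arm moves only by the tool drive_tool, never from a script. Its argument "moves" is a list that holds one entry, the list of rows, each a list of 5 numbers: the closure, from -1 (fully open) to 1 (shut), then the shift along the tool's x, y, z in units of 25 mm (1.0 is 25 mm), then the turn about the tool's z in units of 5 degrees (1.0 is 5 degrees). A call has 1 to 5 rows; each row is the pose to reach, as a shift and turn from the pose commanded when the call began, along the tool's axes at that moment; what a row does not reach only later rows make up. A row lasts 1/12 s, in which the tool goes at most 41.7 mm and 7.16 degrees, less where a joint would pass 70% of its speed; a pose out of reach is approached as far as the arm can. A call with a gripper value outside its range is refused whole. The fingers move at their own pace and stop on an object; "squeeze" is the grip in N (left out, the last holds). Time passes only in rows, so rows that repeat a pose let the fingers close. It gives the time, the measured TCP pose, the force, the opening and the grip force at its end, in the units of the state.
- env.get_obs(): the state, without advancing time (a new reading comes with each control period).
- env.snapshot(name): name is "side" or "top"; returns a dict with "img" (384x512x3 uint8, red, green, blue), "depth" (384x512 float32, mm along the optical axis (not along the pixel's ray), 0 where there is no reading), "fovy" (degrees; the focal length in pixels is half the picture's height over the tangent of half this angle, whatever the lens; pixels are square), "cx", "cy" (the principal point, pixels), "rvec" (rotation vector, rad) and "tvec" (3), from world to camera coordinates, as OpenCV has them. Camera axes: x right, y down, z forward; pixel columns grow to the right and rows downward; lengths in mm; the calibration is good to about 2 mm. A picture is of the moment at which its call begins.
- env.sign_off(): hands the job in; it is judged then, once.
The state is a dict: "time_s": time; "joint_positions": joint angles; "dq": joint speeds; "joint_efforts": joint torques, N m; "eef_pos": TCP position; "ee_rot": TCP orientation; "ft_force": force on the tool from outside, world axes, zero at the start; "wrist_torque": the same for the moment, N m; "finger_gap": finger opening in mm; "grip_force": force on a finger pad.
Only numpy, scipy, OpenCV 4.12 (cv2) and the standard library are available. Lean on these libraries where they do the work, as an engineer would, in place of code of your own. Each camera call takes 0.05 s, during which the arm holds its last target. There are 200 camera calls.

## Working session

There is one attempt and no reset: what is moved stays moved. The work goes in short steps, Python scripts to look and compute and a tool call to move; the robot and the scene stay as the last step left them, time stands still between calls to the robot, and variables do not carry over. Pictures are saved under pics/ and viewed, at most 14 in all, crops included, and the job is handed in when it is done.

Besides the shell and the picture viewer there is one more tool, called after "Call:" by a JSON object that holds its "op" and its "data". drive_tool: Moves the arm, as the interface text tells. Its arguments: {"type":"object","properties":{"moves":{"type":"array"},"squeeze":{"type":"number"}},"required":["moves"]}

```bash
mkdir -p pics; ls; cat > h.py <<'E'
import numpy as np, cv2
from cell import env
def snap(n):
    s=env.snapshot(n); f=192/np.tan(np.radians(s['fovy'])/2)
    s['K']=np.array([[f,0,s['cx']],[0,f,s['cy']],[0,0,1]]); s['R']=cv2.Rodrigues(np.array(s['rvec'],float))[0]; s['t']=np.array(s['tvec'],float).ravel(); return s
def ray(s,uv,z):
    uv=np.atleast_2d(uv).astype(float); d=np.c_[(uv-s['K'][:2,2])/s['K'][0,0],np.ones(len(uv))]@s['R']
    c=-s['R'].T@s['t']; return c+d*((z-c[2])/d[:,2])[:,None]
def cloud(s):
    v,u=np.mgrid[:384,:512]; d=s['depth']; f=s['K'][0,0]
    p=np.dstack([(u-s['cx'])/f*d,(v-s['cy'])/f*d,d])
    return (p-s['t'])@s['R']
E
python3 - <<'E'
from h import *
for n in('top','side'):
    s=snap(n); cv2.imwrite(f'pics/{n}0.png',s['img'][:,:,::-1]); print(n,s['fovy'],s['cx'],s['cy'],-s['R'].T@s['t'],s['R'][2])
o=env.get_obs(); print(o,env.pinch_z)
E
```

```text
pics
top 48.5057091862418 247.44215493280575 189.23107278047064 [ 495.24957332  -12.22402238 1020.91389321] [ 0.05506579  0.01843621 -0.99831251]
side 43.89686363869061 253.541832968255 197.7358910328409 [  75.37826375 -853.0678769   562.16647342] [ 0.4471529   0.76177186 -0.46878344]
{'time_s': 0.1, 'joint_positions': array([ 6.97522871e+01,  2.81603647e+01,  8.93461460e+01,  1.03015976e-03,
        6.25498069e+01, -6.05065568e+00]), 'dq': array([ 0.01331013, -0.15569425, -0.04259268,  0.03698314,  0.01566719,
        0.10574047]), 'joint_efforts': array([ 2.53148864e-03, -6.13621259e+01, -2.58603466e+01,  6.94235321e-02,
        4.70503885e-02, -9.02346119e-05]), 'eef_pos': array([153.179898  , 605.69554885, 190.92669573]), 'ee_rot': array([-1.79944092e+02, -6.84493570e-03,  1.65802464e+02]), 'ft_force': array([-0.24418765, -0.10926027, -0.41923625]), 'wrist_torque': array([ 0.02428221, -0.0173786 ,  0.0081159 ]), 'grip_force': 0.0, 'finger_gap': 95.20062202624644} 18.8
```

View pics/top0.png

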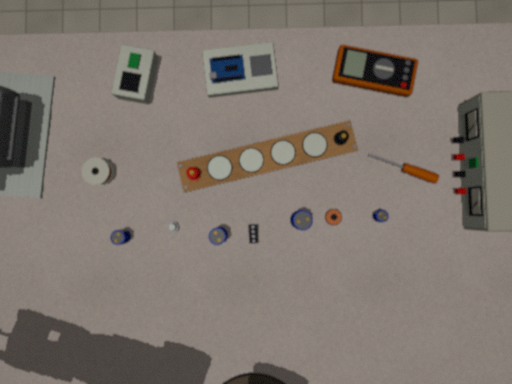

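View pics/side0.png

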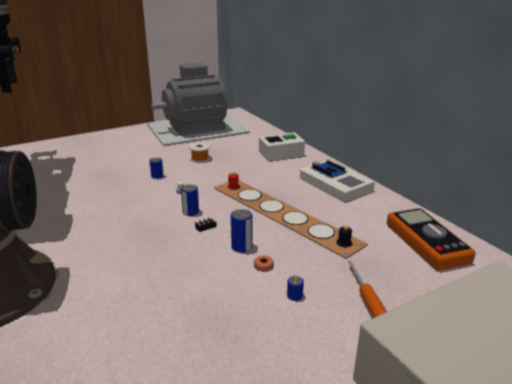

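The top view shows the capacitors at about (302,219) largest, (218,236) large, (120,237) small and (381,215) smallest. The marks are at (219,168), (251,160), (283,152) and (315,145), with the red post at (193,173) on the left (+y) and the black post at (342,137). The side view agrees, so the largest goes on mark_a.

```bash
cat >> h.py <<'E'
from scipy.spatial import cKDTree
def tri(a,ua,b,ub):
    P=[s['K']@np.c_[s['R'],s['t']] for s in(a,b)]
    X=cv2.triangulatePoints(P[0],P[1],np.array(ua,float).reshape(2,1),np.array(ub,float).reshape(2,1)); return (X[:3]/X[3]).ravel()
def blobs(s,m,lo,hi):
    n,l,st,c=cv2.connectedComponentsWithStats(m.astype(np.uint8)); return [(l==i,c[i],st[i]) for i in range(1,n) if lo<st[i,4]<hi]
def marks(s):
    h=cv2.cvtColor(s['img'],cv2.COLOR_RGB2HSV); X=cloud(s)
    reg=(X[...,0]>400)&(X[...,0]<800)&(abs(X[...,1])<300)
    m=reg&(h[...,1]<45)&(h[...,2]>150)
    out=[]
    for b,c,st in blobs(s,m,120,900):
        cn=max(cv2.findContours(b.astype(np.uint8),cv2.RETR_EXTERNAL,cv2.CHAIN_APPROX_NONE)[0],key=cv2.contourArea)
        e=cv2.fitEllipse(cn)
        if cv2.contourArea(cn)/(np.pi/4*e[1][0]*e[1][1]+1)>.8: out.append((np.array(e[0]),st[4],np.median(X[b],0)))
    return out
def caps(s):
    h=cv2.cvtColor(s['img'],cv2.COLOR_RGB2HSV); X=cloud(s)
    m=(h[...,0]>108)&(h[...,0]<130)&(h[...,1]>110)&(X[...,0]>250)&(X[...,0]<640)
    out=[]
    for b,c,st in blobs(s,cv2.morphologyEx(m.astype(np.uint8),cv2.MORPH_CLOSE,np.ones((3,3))),40,3000):
        k=np.zeros(b.shape,np.uint8); cn=np.argwhere(b)[:,::-1].astype(np.int32)
        cv2.fillConvexPoly(k,cv2.convexHull(cn),1); P=X[k>0]; U=np.argwhere(k)[:,::-1]
        zt=np.percentile(P[:,2],85); q=abs(P[:,2]-zt)<5
        (cx,cy),r=cv2.minEnclosingCircle(P[q][:,:2].astype(np.float32))
        out.append((c,st[4],np.median(P[q][:,2]),(cx,cy),r,P[q].mean(0),U[q].mean(0)))
    return out
E
python3 - <<'E'
from h import *
np.set_printoptions(precision=1,suppress=True)
S={n:snap(n) for n in('top','side')}
for n in S:
    print(n)
    for m in marks(S[n]): print('mark',m, ray(S[n],m[0],7)[0])
    for c in caps(S[n]): print('cap',c[0],c[1],'z',c[2],'circ',c[3],c[4],'mean',c[5],c[6])
E
```

```text
top
mark (array([314.3, 144.4]), np.int32(324), array([ 656.3, -154.6,    7.6])) [ 655.9 -154.9    7. ]
mark (array([282.7, 152. ]), np.int32(335), array([638.8, -79.4,   7.6])) [638.9 -79.1   7. ]
mark (array([250.9, 159.7]), np.int32(345), array([621.3,  -3. ,   7.4])) [621.8  -3.    7. ]
mark (array([219.2, 167.2]), np.int32(350), array([605.3,  73.6,   7.4])) [605.   73.4   7. ]
cap [294.3 218.1] 48 z 81.20408876849947 circ (480.9457092285156, -106.09843444824219) 19.497570037841797 mean [ 481.3 -102.4   81.1] [296.9 218.3]
cap [125.6 236.4] 62 z 50.2530290762563 circ (444.37646484375, 293.76177978515625) 11.370495796203613 mean [443.5 291.8  50.5] [122.7 237.4]
side
mark (array([249.2, 194. ]), np.int32(159), array([606.4,  73. ,   6.2])) [605.5  71.6   7. ]
mark (array([271.2, 205.2]), np.int32(185), array([623.2,  -3.4,   6.2])) [622.7  -5.1   7. ]
mark (array([294.9, 217.2]), np.int32(211), array([640. , -80.3,   6.1])) [639.5 -81.    7. ]
mark (array([320.7, 230.4]), np.int32(240), array([ 656.5, -155.6,    6.1])) [ 656.1 -157.     7. ]
cap [156.1 169.1] 174 z 44.46969687021735 circ (442.56219482421875, 295.05267333984375) 14.621663093566895 mean [439.7 291.7  44.4] [154.8 162.9]
cap [191.8 201.9] 266 z 63.44984292622104 circ (441.866455078125, 67.90597534179688) 17.613733291625977 mean [438.6  62.8  62.8] [188.1 190.7]
cap [238.7 233.7] 470 z 78.57684174698294 circ (474.9482421875, -122.87218475341797) 20.615808486938477 mean [ 471.8 -128.3   77.7] [240.9 218. ]
cap [294.7 290.8] 230 z 34.054203040446694 circ (483.0689697265625, -305.824462890625) 13.355104446411133 mean [ 480.4 -309.5   33.6] [294.9 283.3]
```

```bash
cat >> h.py <<'E'
def top_xy(s,xy,H,D):
    "top disc by depth near xy: median height, circle centre and image-ray centroid"
    X=cloud(s); q=(np.hypot(X[...,0]-xy[0],X[...,1]-xy[1])<40)&(abs(X[...,2]-H)<4)&(s['depth']>0)
    P=X[q]; U=np.argwhere(q)[:,::-1]
    (cx,cy),r=cv2.minEnclosingCircle(P[:,:2].astype(np.float32))
    return len(P),np.median(P[:,2]),(cx,cy),r,P.mean(0)[:2],U.mean(0)
E
python3 - <<'E'
from h import *
np.set_printoptions(precision=1,suppress=True)
a,b=snap('top'),snap('side')
for xy,H,D in[((475,-120),80,45),((442,68),65,40),((442,294),50,35),((483,-306),35,30)]:
    A,B=top_xy(a,xy,H,D),top_xy(b,xy,H,D)
    print(H); print(A,ray(a,A[5],A[1])); print(B,ray(b,B[5],B[1])); print(tri(a,A[5],b,B[5]))
i=cv2.resize(a['img'][185:260,90:410],None,fx=2.5,fy=2.5,interpolation=cv2.INTER_CUBIC); cv2.imwrite('pics/crop1.png',i[:,:,::-1])
E
```

```text
80
(304, np.float64(80.89187017740369), (477.25592041015625, -114.63329315185547), 22.33578872680664, array([ 477.3, -114.3]), array([302.3, 220.1])) [[ 477.3 -114.3   80.9]]
(207, np.float64(79.40036904839742), (478.741455078125, -115.96328735351562), 23.143918991088867, array([ 477.4, -118.4]), array([241. , 214.5])) [[ 477.3 -118.6   79.4]]
[ 478.2 -115.2   77.4]
65
(239, np.float64(65.85062655866312), (443.72149658203125, 74.85810852050781), 19.849775314331055, array([444.1,  74.9]), array([217.1, 236.1])) [[444.1  74.9  65.9]]
(121, np.float64(64.48647732315955), (445.7898254394531, 74.11618041992188), 21.48785972595215, array([444.3,  70.9]), array([188.9, 188.1])) [[444.2  70.7  64.5]]
[444.9  74.7  62.6]
50
(177, np.float64(50.89364728134381), (443.36834716796875, 304.12908935546875), 17.629364013671875, array([444.1, 303.3]), array([117.6, 237.2])) [[444.2 303.2  50.9]]
(66, np.float64(49.76738796151984), (445.1370849609375, 300.48370361328125), 18.706501007080078, array([444.3, 299.4]), array([155.3, 159.8])) [[444.2 299.1  49.8]]
[444.9 303.8  47.9]
35
(128, np.float64(35.744439419996326), (484.18048095703125, -301.66986083984375), 15.074792861938477, array([ 484. , -301.2]), array([381.7, 215.6])) [[ 484.  -301.1   35.7]]
(146, np.float64(34.243757204209956), (485.99652099609375, -303.83819580078125), 15.707847595214844, array([ 484.2, -304.5]), array([295.1, 280.9])) [[ 484.2 -304.6   34.2]]
[ 484.8 -302.6   32.5]
```

View pics/crop1.png

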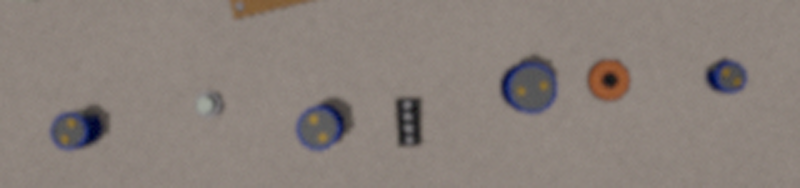

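The crop shows all four cans upright with clear sides. The ring at crop (608,80) lies near the largest, so I'll close the fingers across the strip (along about x) for every pick and place. Depth tops are 80, 65, 50 and 35 mm and the mark face is about 7 mm, which agrees with the text.

Moving towards the small can first.

Call:
{"op": "drive_tool", "data": {"moves": [[[-1, -1.3, -0.8, 0, 1.26], [-1, -2.6, -1.6, 0, 2.52], [-1, -3.9, -2.4, 0, 3.78], [-1, -5.2, -3.2, 0, 5.04], [-1, -6.5, -4, 0, 6.3]]], "squeeze": 20}}

```text
time_s: 0.72
eef_pos: [287.1, 467.8, 191.5]
ee_rot: [180.0, -0.0, 134.0]
ft_force: [0.3, 0.1, -0.5]
finger_gap: 95.2
grip_force: 0.0
```

Call:
{"op": "drive_tool", "data": {"moves": [[[-1, 0, 0, 0, 1.3], [-1, 0, 0, 0, 2.6], [-1, 0, 0, 0, 3.9], [-1, 0, 0, 0, 5.2], [-1, 0, 0, 0, 6.3]]]}}

```text
time_s: 1.13
eef_pos: [286.4, 469.0, 191.5]
ee_rot: [180.0, -0.0, 102.4]
ft_force: [0.2, -0.7, 0.4]
finger_gap: 95.0
grip_force: 0.0
```

```bash
cat >> h.py <<'E'
from scipy.spatial.transform import Rotation as Ro
def go(x,y,z):
    o=env.get_obs(); R=Ro.from_euler('xyz',o['ee_rot'],degrees=True).as_matrix()
    print('t',round(o['time_s'],2),'pos',o['eef_pos'].round(1),'yaw',o['ee_rot'].round(2),'gap',round(o['finger_gap'],1),'grip',round(o['grip_force'],1),'units',(R.T@(np.array([x,y,z])-o['eef_pos'])/25).round(2))
E
python3 -c "
from h import *
go(444,303,110)"
```

```text
t 1.13 pos [286.4 469.  191.5] yaw [ 1.8000e+02 -1.0000e-02  1.0245e+02] gap 95.0 grip 0.0 units [-7.84  4.72  3.26]
```

Call:
{"op": "drive_tool", "data": {"moves": [[[-1, -1.4, 0.84, 0.4, 0], [-1, -2.8, 1.68, 0.8, 0], [-1, -4.2, 2.52, 1.2, 0], [-1, -5.6, 3.4, 1.6, 0], [-1, -6.6, 4, 2, 0]]]}}

```text
time_s: 1.55
eef_pos: [422.1, 328.5, 141.2]
ee_rot: [180.0, -0.0, 102.8]
ft_force: [0.4, 1.1, -0.4]
finger_gap: 95.3
grip_force: 0.0
```

Call:
{"op": "drive_tool", "data": {"moves": [[[-1, -0.7, 0.4, 0.7, 0], [-1, -1.24, 0.72, 1.26, 0], [-1, -1.24, 0.72, 1.26, 0]]]}}

```text
time_s: 1.8
eef_pos: [445.6, 301.8, 107.7]
ee_rot: [-179.8, 0.1, 102.6]
ft_force: [0.5, 0.1, 0.0]
finger_gap: 95.1
grip_force: 0.0
```

```bash
python3 -c "
from h import *
go(444,303,10)"
```

```text
t 1.8 pos [445.6 301.8 107.7] yaw [-1.7983e+02  6.0000e-02  1.0265e+02] gap 95.1 grip 0.0 units [ 0.07 -0.04  3.91]
```

Call:
{"op": "drive_tool", "data": {"moves": [[[-1, 0, 0, 1.2, 0], [-1, 0, 0, 2.4, 0], [-1, 0, 0, 3.4, 0], [-1, 0, 0, 4, 0], [-1, 0, 0, 4, 0]]]}}

```text
time_s: 2.22
eef_pos: [443.2, 304.1, 7.8]
ee_rot: [-179.8, 0.1, 102.8]
ft_force: [0.1, -0.5, -0.0]
finger_gap: 95.3
grip_force: 0.0
```

Call:
{"op": "drive_tool", "data": {"moves": [[[-0.2, 0, 0, 0, 0], [0, 0, 0, 0, 0], [0.3, 0, 0, 0, 0], [1, 0, 0, 0, 0], [1, 0, 0, 0, 0]]]}}

```text
time_s: 2.63
eef_pos: [445.1, 304.4, 10.9]
ee_rot: [179.9, -0.0, 102.8]
ft_force: [-0.7, 0.1, -0.1]
finger_gap: 67.2
grip_force: 0.0
```

Call:
{"op": "drive_tool", "data": {"moves": [[[1, 0, 0, 0, 0], [1, 0, 0, 0, 0], [1, 0, 0, 0, 0], [1, 0, 0, 0, 0]]]}}

```text
time_s: 2.97
eef_pos: [444.8, 304.2, 10.0]
ee_rot: [180.0, -0.0, 102.8]
ft_force: [0.1, 0.1, 0.5]
finger_gap: 40.9
grip_force: 0.0
```

```bash
python3 -c "
from h import *
go(639.2,-80,67)"
```

```text
t 2.97 pos [444.8 304.2  10. ] yaw [180.   -0.  102.8] gap 40.9 grip 0.0 units [-16.71   4.18  -2.28]
```

Call:
{"op": "drive_tool", "data": {"moves": [[[1, 0, 0, 0, 0], [1, 0, 0, 0, 0], [1, 0, 0, 0, 0], [1, 0, 0, 0, 0], [1, 0, 0, 0, 0]]]}}

```text
time_s: 3.38
eef_pos: [444.8, 304.2, 9.9]
ee_rot: [180.0, -0.0, 102.8]
ft_force: [0.3, -0.4, 0.3]
finger_gap: 34.4
grip_force: 20.0
```

Call:
{"op": "drive_tool", "data": {"moves": [[[1, 0, 0, -0.3, 0], [1, 0, 0, -0.9, 0], [1, 0, 0, -1.8, 0], [1, 0, 0, -2.6, 0], [1, 0, 0, -3, 0]]]}}

```text
time_s: 3.8
eef_pos: [445.3, 304.5, 87.4]
ee_rot: [179.9, -0.0, 102.8]
ft_force: [-0.1, -0.0, -0.4]
finger_gap: 34.5
grip_force: 20.0
```

Call:
{"op": "drive_tool", "data": {"moves": [[[1, -0.4, 0.1, 0, 0], [1, -1.2, 0.3, 0, 0], [1, -2.4, 0.6, 0, 0], [1, -3.6, 0.9, 0, 0], [1, -4.8, 1.2, 0, 0]]]}}

```text
time_s: 4.22
eef_pos: [500.7, 192.0, 83.9]
ee_rot: [-179.9, 0.0, 102.8]
ft_force: [0.9, 0.5, -0.0]
finger_gap: 34.1
grip_force: 20.0
```

Call:
{"op": "drive_tool", "data": {"moves": [[[1, -1.2, 0.3, 0, 0], [1, -2.4, 0.6, 0, 0], [1, -3.6, 0.9, 0, 0], [1, -4.8, 1.2, 0, 0], [1, -6, 1.5, 0, 0]]]}}

```text
time_s: 4.63
eef_pos: [570.4, 53.6, 83.8]
ee_rot: [-179.9, -0.0, 102.8]
ft_force: [0.0, 0.6, -0.2]
finger_gap: 34.7
grip_force: 20.0
```

Call:
{"op": "drive_tool", "data": {"moves": [[[1, -1.2, 0.3, 0, 0], [1, -2.4, 0.6, 0, 0], [1, -3.6, 0.9, 0, 0], [1, -4.6, 1.15, 0, 0], [1, -5.2, 1.3, 0, 0]]]}}

```text
time_s: 5.05
eef_pos: [631.3, -66.9, 83.6]
ee_rot: [-179.9, -0.0, 102.7]
ft_force: [-0.0, 0.2, -1.2]
finger_gap: 34.1
grip_force: 20.0
```

```bash
python3 - <<'E'
from h import *
np.set_printoptions(precision=1,suppress=True)
a,b=snap('top'),snap('side')
go(639.2,-80,17.5)
for s in(a,b):
    for c in caps(s): print(c[0],c[1],c[2],c[3],c[4])
cv2.imwrite('pics/s1.png',b['img'][:,:,::-1])
E
```

```text
t 5.15 pos [631.1 -66.1  83.7] yaw [-179.9   -0.   102.7] gap 34.3 grip 20.0 units [-0.6  0.2  2.6]
[291.3 182.8] 239 118.26056027045388 (625.27880859375, -83.86860656738281) 15.038777351379395
[191.9 201.9] 267 63.082456312462945 (442.2291259765625, 64.77884674072266) 16.879379272460938
[238.2 234.3] 463 76.14256964967106 (473.9494934082031, -124.73493957519531) 18.624406814575195
[294.6 290.9] 227 33.82553718405262 (482.47479248046875, -306.64154052734375) 13.144091606140137
```

View pics/s1.png

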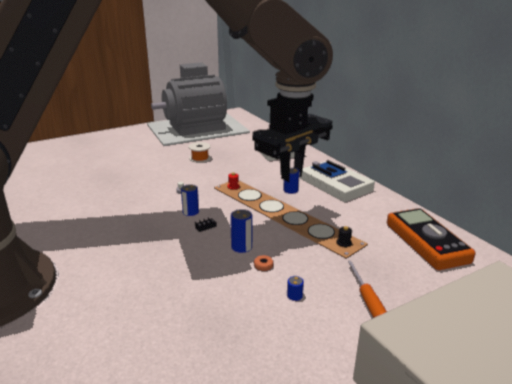

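Side view: the small can is held upright at (291,182), above the third mark (295,217). Centring it over the mark, then lowering.

Call:
{"op": "drive_tool", "data": {"moves": [[[1, -0.3, 0.1, 0, 0], [1, -0.58, 0.2, 0.4, 0], [1, -0.58, 0.2, 1, 0], [1, -0.58, 0.2, 1.6, 0], [1, -0.58, 0.2, 2, 0]]]}}

```text
time_s: 5.57
eef_pos: [638.3, -76.0, 33.0]
ee_rot: [-179.9, -0.1, 102.9]
ft_force: [-0.0, 0.3, -0.9]
finger_gap: 34.4
grip_force: 20.0
```

Call:
{"op": "drive_tool", "data": {"moves": [[[1, 0, 0, 0.2, 0], [1, 0, 0, 0.4, 0], [1, 0, 0, 0.52, 0], [1, 0, 0, 0.6, 0], [1, 0, 0, 0.64, 0]]]}}

```text
time_s: 5.98
eef_pos: [639.2, -76.7, 19.0]
ee_rot: [180.0, 0.0, 102.8]
ft_force: [0.6, -0.2, -0.5]
finger_gap: 34.1
grip_force: 20.0
```

```bash
python3 -c "
from h import *
go(639.2,-80,17)"
```

```text
t 5.98 pos [639.2 -76.7  19. ] yaw [1.7997e+02 1.0000e-02 1.0281e+02] gap 34.1 grip 20.0 units [-0.13 -0.03  0.08]
```

Correcting the last 3 mm sideways, then the last 2 mm down to contact.

Call:
{"op": "drive_tool", "data": {"moves": [[[1, -0.1, -0.03, 0, 0], [1, -0.1, -0.03, 0.04, 0], [1, -0.1, -0.03, 0.06, 0], [1, -0.1, -0.03, 0.08, 0], [1, -0.1, -0.03, 0.08, 0]]]}}

```text
time_s: 6.4
eef_pos: [638.9, -79.4, 17.0]
ee_rot: [180.0, 0.0, 102.8]
ft_force: [0.3, -0.5, -0.7]
finger_gap: 34.4
grip_force: 20.0
```

```bash
python3 -c "
from h import *
go(639.2,-80,17);print(env.get_obs()['ft_force'])"
```

```text
t 6.4 pos [638.9 -79.4  17. ] yaw [179.98   0.   102.8 ] gap 34.4 grip 20.0 units [-0.03  0.01  0.  ]
[ 0.25982181 -0.47236633 -0.7355606 ]
```

Call:
{"op": "drive_tool", "data": {"moves": [[[1, 0, 0, 0.02, 0], [1, 0, 0, 0.03, 0], [1, 0, 0, 0.03, 0]]]}}

```text
time_s: 6.65
eef_pos: [639.0, -79.4, 16.9]
ee_rot: [180.0, 0.0, 102.8]
ft_force: [-1.0, 0.5, 5.8]
finger_gap: 34.4
grip_force: 20.0
```

Call:
{"op": "drive_tool", "data": {"moves": [[[-0.1, 0, 0, 0, 0], [-0.1, 0, 0, 0, 0], [-0.5, 0, 0, 0, 0], [-0.5, 0, 0, 0, 0], [-0.5, 0, 0, 0, 0]]]}}

```text
time_s: 7.07
eef_pos: [638.8, -79.3, 16.0]
ee_rot: [-180.0, -0.0, 102.8]
ft_force: [0.8, -1.3, -0.5]
finger_gap: 62.0
grip_force: 0.0
```

Call:
{"op": "drive_tool", "data": {"moves": [[[-0.8, 0, 0, 0, 0], [-0.8, 0, 0, -0.4, 0], [-0.9, 0, 0, -1.4, 0], [-1, 0, 0, -2.8, 0], [-1, 0, 0, -4, 0]]]}}

```text
time_s: 7.48
eef_pos: [638.8, -79.4, 118.3]
ee_rot: [180.0, -0.0, 102.8]
ft_force: [-0.6, -0.7, -0.6]
finger_gap: 92.8
grip_force: 0.0
```

```bash
python3 -c "
from h import *
go(444.3,74.7,118)"
```

```text
t 7.48 pos [638.8 -79.4 118.3] yaw [ 1.800e+02 -1.000e-02  1.028e+02] gap 92.8 grip 0.0 units [ 7.73 -6.22  0.01]
```

Call:
{"op": "drive_tool", "data": {"moves": [[[-1, 1, -0.8, 0, 0], [-1, 2.2, -1.8, 0, 0], [-1, 3.4, -2.7, 0, 0], [-1, 4.6, -3.7, 0, 0], [-1, 5.7, -4.6, 0, 0]]]}}

```text
time_s: 7.9
eef_pos: [493.3, 35.1, 116.9]
ee_rot: [180.0, 0.0, 102.8]
ft_force: [0.2, 0.3, 0.4]
finger_gap: 95.1
grip_force: 0.0
```

Call:
{"op": "drive_tool", "data": {"moves": [[[-1, 1, -0.8, 0, 0], [-1, 1.6, -1.3, 0, 0], [-1, 2, -1.6, 0, 0], [-1, 2, -1.6, 0, 0], [-1, 2, -1.6, 0, 0]]]}}

```text
time_s: 8.32
eef_pos: [445.9, 74.0, 116.8]
ee_rot: [179.9, 0.0, 102.8]
ft_force: [0.6, -0.5, 0.2]
finger_gap: 95.0
grip_force: 0.0
```

```bash
python3 -c "
from h import *
go(444.3,74.7,18)"
```

```text
t 8.32 pos [445.9  74.  116.8] yaw [1.7991e+02 2.0000e-02 1.0284e+02] gap 95.0 grip 0.0 units [ 0.04 -0.06  3.95]
```

Call:
{"op": "drive_tool", "data": {"moves": [[[-1, 0.04, -0.06, 1, 0], [-1, 0.04, -0.06, 2.2, 0], [-1, 0.04, -0.06, 3.3, 0], [-1, 0.04, -0.06, 3.95, 0], [-1, 0.04, -0.06, 3.95, 0]]]}}

```text
time_s: 8.73
eef_pos: [443.2, 73.8, 14.7]
ee_rot: [-179.8, -0.1, 102.7]
ft_force: [-0.3, 0.9, 1.0]
finger_gap: 95.4
grip_force: 0.0
```

Call:
{"op": "drive_tool", "data": {"moves": [[[0, 0, 0, 0, 0], [0, 0, 0, 0, 0], [0, 0, 0, 0, 0], [0.3, 0, 0, 0, 0], [1, 0, 0, 0, 0]]]}}

```text
time_s: 9.15
eef_pos: [443.8, 74.6, 18.2]
ee_rot: [179.9, 0.0, 102.8]
ft_force: [0.0, 0.6, 0.4]
finger_gap: 67.3
grip_force: 0.0
```

Call:
{"op": "drive_tool", "data": {"moves": [[[1, 0, 0, 0, 0], [1, 0, 0, 0, 0], [1, 0, 0, 0, 0], [1, 0, 0, 0, 0], [1, 0, 0, 0, 0]]]}}

```text
time_s: 9.57
eef_pos: [443.6, 74.7, 17.5]
ee_rot: [180.0, 0.0, 102.8]
ft_force: [0.9, 0.6, 1.2]
finger_gap: 40.1
grip_force: 19.8
```

Call:
{"op": "drive_tool", "data": {"moves": [[[1, 0, 0, 0, 0], [1, 0, 0, 0, 0], [1, 0, 0, 0, 0]]]}}

```text
time_s: 9.82
eef_pos: [443.6, 74.7, 17.5]
ee_rot: [180.0, 0.0, 102.8]
ft_force: [1.4, 0.4, 1.5]
finger_gap: 39.7
grip_force: 19.9
```

```bash
python3 -c "
from h import *
go(622.2,-4.2,85)"
```

```text
t 9.82 pos [443.6  74.7  17.5] yaw [179.97   0.   102.8 ] gap 39.7 grip 19.9 units [-4.66  6.27 -2.7 ]
```

Call:
{"op": "drive_tool", "data": {"moves": [[[1, 0, 0, -0.3, 0], [1, 0, 0, -0.9, 0], [1, 0, 0, -1.8, 0], [1, 0, 0, -2.4, 0], [1, 0, 0, -2.7, 0]]]}}

```text
time_s: 10.23
eef_pos: [443.5, 74.7, 86.8]
ee_rot: [179.9, 0.0, 102.8]
ft_force: [-0.1, 0.1, -1.3]
finger_gap: 39.8
grip_force: 19.8
```

Call:
{"op": "drive_tool", "data": {"moves": [[[1, -0.3, 0.4, 0, 0], [1, -0.9, 1.2, 0, 0], [1, -1.6, 2.2, 0, 0], [1, -2.3, 3.1, 0, 0], [1, -3, 4, 0, 0]]]}}

```text
time_s: 10.65
eef_pos: [559.0, 22.6, 83.9]
ee_rot: [-179.9, -0.0, 102.8]
ft_force: [-0.1, 0.1, -1.5]
finger_gap: 39.5
grip_force: 19.8
```

Call:
{"op": "drive_tool", "data": {"moves": [[[1, -0.7, 1, 0, 0], [1, -1.3, 1.8, 0, 0], [1, -1.66, 2.27, 0, 0], [1, -1.66, 2.27, 0.4, 0], [1, -1.66, 2.27, 1, 0]]]}}

```text
time_s: 11.07
eef_pos: [622.6, -4.9, 58.7]
ee_rot: [180.0, 0.0, 102.8]
ft_force: [0.1, -0.1, -1.9]
finger_gap: 39.6
grip_force: 19.8
```

Call:
{"op": "drive_tool", "data": {"moves": [[[1, 0, 0, 0.4, 0], [1, 0, 0, 0.7, 0], [1, 0, 0, 0.9, 0], [1, 0, 0, 1, 0], [1, 0, 0, 1, 0]]]}}

```text
time_s: 11.48
eef_pos: [621.8, -4.1, 34.5]
ee_rot: [-180.0, -0.0, 102.8]
ft_force: [-0.0, -0.1, -2.3]
finger_gap: 39.9
grip_force: 19.8
```

```bash
python3 -c "
from h import *
go(622.2,-4.2,24.5)"
```

```text
t 11.48 pos [621.8  -4.1  34.5] yaw [-1.7997e+02 -2.0000e-02  1.0282e+02] gap 39.9 grip 19.8 units [-0.01  0.02  0.4 ]
```

Call:
{"op": "drive_tool", "data": {"moves": [[[1, 0, 0, 0.15, 0], [1, 0, 0, 0.27, 0], [1, 0, 0, 0.35, 0], [1, 0, 0, 0.38, 0], [1, 0, 0, 0.39, 0]]]}}

```text
time_s: 11.9
eef_pos: [622.0, -4.2, 25.1]
ee_rot: [180.0, -0.0, 102.8]
ft_force: [-0.7, -0.3, -1.1]
finger_gap: 39.5
grip_force: 19.8
```

Call:
{"op": "drive_tool", "data": {"moves": [[[1, 0, 0, 0.02, 0], [1, 0, 0, 0.03, 0], [1, 0, 0, 0.03, 0]]]}}

```text
time_s: 12.15
eef_pos: [622.1, -4.2, 24.6]
ee_rot: [180.0, 0.0, 102.8]
ft_force: [-0.1, -0.1, -0.7]
finger_gap: 39.2
grip_force: 19.8
```

Call:
{"op": "drive_tool", "data": {"moves": [[[1, 0, 0, 0.02, 0], [1, 0, 0, 0.02, 0]]]}}

```text
time_s: 12.32
eef_pos: [622.2, -4.3, 24.5]
ee_rot: [180.0, 0.0, 102.8]
ft_force: [-0.8, -0.5, 4.5]
finger_gap: 39.7
grip_force: 19.8
```

Call:
{"op": "drive_tool", "data": {"moves": [[[-0.2, 0, 0, 0, 0], [-0.2, 0, 0, 0, 0], [-0.6, 0, 0, 0, 0], [-0.6, 0, 0, 0, 0], [-0.6, 0, 0, 0, 0]]]}}

```text
time_s: 12.73
eef_pos: [622.0, -4.2, 23.8]
ee_rot: [-180.0, -0.0, 102.8]
ft_force: [-0.4, 0.3, -0.3]
finger_gap: 67.8
grip_force: 0.0
```

Call:
{"op": "drive_tool", "data": {"moves": [[[-0.8, 0, 0, 0, 0], [-0.8, 0, 0, -0.4, 0], [-0.9, 0, 0, -1.4, 0], [-1, 0, 0, -2.8, 0], [-1, 0, 0, -4, 0]]]}}

```text
time_s: 13.15
eef_pos: [621.9, -4.2, 126.0]
ee_rot: [-180.0, -0.0, 102.8]
ft_force: [0.1, -0.4, 0.9]
finger_gap: 94.0
grip_force: 0.0
```

```bash
python3 -c "
from h import *
go(477.5,-115,128)"
```

```text
t 13.15 pos [621.9  -4.2 126. ] yaw [-1.7999e+02 -1.0000e-02  1.0280e+02] gap 94.0 grip 0.0 units [-3.04 -6.61 -0.08]
```

Call:
{"op": "drive_tool", "data": {"moves": [[[-1, -0.6, -1.3, 0, 0], [-1, -1.2, -2.6, 0, 0], [-1, -1.8, -3.9, 0, 0], [-1, -2.5, -5.4, 0, 0], [-1, -3.04, -6.61, 0, 0]]]}}

```text
time_s: 13.57
eef_pos: [475.8, -115.8, 124.7]
ee_rot: [180.0, 0.0, 102.8]
ft_force: [1.1, -0.7, 1.4]
finger_gap: 95.2
grip_force: 0.0
```

Call:
{"op": "drive_tool", "data": {"moves": [[[-1, 0, 0, 0, 0], [-1, 0, 0, 0, 0], [-1, 0, 0, 0, 0]]]}}

```text
time_s: 13.82
eef_pos: [478.5, -115.1, 124.6]
ee_rot: [179.9, 0.0, 102.8]
ft_force: [-0.2, -0.1, 0.5]
finger_gap: 94.8
grip_force: 0.0
```

```bash
python3 -c "
from h import *
go(477.5,-115,28)"
```

```text
t 13.82 pos [ 478.5 -115.1  124.6] yaw [1.7992e+02 4.0000e-02 1.0277e+02] gap 94.8 grip 0.0 units [ 0.02 -0.04  3.87]
```

Call:
{"op": "drive_tool", "data": {"moves": [[[-1, 0, -0.03, 1, 0], [-1, 0, -0.03, 2.2, 0], [-1, 0, -0.03, 3.2, 0], [-1, 0, -0.03, 3.87, 0], [-1, 0, -0.03, 3.87, 0]]]}}

```text
time_s: 14.23
eef_pos: [476.6, -113.9, 24.4]
ee_rot: [-179.8, -0.1, 102.9]
ft_force: [0.0, -0.7, 0.1]
finger_gap: 95.2
grip_force: 0.0
```

Call:
{"op": "drive_tool", "data": {"moves": [[[0, 0, 0, 0, 0], [0, 0, 0, 0, 0], [0, 0, 0, 0, 0], [0, 0, 0, 0, 0], [1, 0, 0, 0, 0]]]}}

```text
time_s: 14.65
eef_pos: [477.5, -115.2, 28.0]
ee_rot: [179.9, 0.0, 102.8]
ft_force: [0.4, 0.1, -0.0]
finger_gap: 67.5
grip_force: 0.0
```

Call:
{"op": "drive_tool", "data": {"moves": [[[1, 0, 0, 0, 0], [1, 0, 0, 0, 0], [1, 0, 0, 0, 0], [1, 0, 0, 0, 0], [1, 0, 0, 0, 0]]], "squeeze": 25}}

```text
time_s: 15.07
eef_pos: [477.1, -115.2, 27.3]
ee_rot: [180.0, 0.0, 102.8]
ft_force: [0.2, 0.0, 1.5]
finger_gap: 44.6
grip_force: 24.9
```

Call:
{"op": "drive_tool", "data": {"moves": [[[1, 0, 0, 0, 0], [1, 0, 0, 0, 0], [1, 0, 0, 0, 0]]]}}

```text
time_s: 15.32
eef_pos: [477.1, -115.2, 27.2]
ee_rot: [180.0, 0.0, 102.8]
ft_force: [-0.2, -0.6, 3.8]
finger_gap: 44.5
grip_force: 24.9
```

```bash
python3 -c "
from h import *
go(605.2,72.5,95)"
```

```text
t 15.32 pos [ 477.1 -115.2   27.2] yaw [1.7998e+02 1.0000e-02 1.0280e+02] gap 44.5 grip 24.9 units [ 6.18  6.66 -2.71]
```

Call:
{"op": "drive_tool", "data": {"moves": [[[1, 0, 0, -0.3, 0], [1, 0, 0, -0.9, 0], [1, 0, 0, -1.7, 0], [1, 0, 0, -2.3, 0], [1, 0, 0, -2.6, 0]]]}}

```text
time_s: 15.73
eef_pos: [477.2, -115.2, 93.9]
ee_rot: [179.9, 0.0, 102.8]
ft_force: [0.0, 0.1, -1.2]
finger_gap: 44.9
grip_force: 24.9
```

Call:
{"op": "drive_tool", "data": {"moves": [[[1, 0.4, 0, 0, 0], [1, 1.2, 0, 0, 0], [1, 2.2, 0.3, 0, 0], [1, 3.2, 0.8, 0, 0], [1, 4.2, 1.4, 0, 0]]]}}

```text
time_s: 16.15
eef_pos: [486.6, -3.4, 91.4]
ee_rot: [-179.9, -0.0, 102.7]
ft_force: [-0.4, 0.2, -1.5]
finger_gap: 44.8
grip_force: 24.9
```

Call:
{"op": "drive_tool", "data": {"moves": [[[1, 0.9, 0.7, 0, 0], [1, 1.5, 1.5, 0, 0], [1, 1.9, 2.4, 0, 0], [1, 1.98, 3.3, 0, 0], [1, 1.98, 4.2, 0, 0]]]}}

```text
time_s: 16.57
eef_pos: [579.0, 68.5, 91.0]
ee_rot: [-179.9, -0.0, 102.9]
ft_force: [1.4, -0.6, -1.6]
finger_gap: 44.5
grip_force: 24.9
```

Call:
{"op": "drive_tool", "data": {"moves": [[[1, 0, 0.7, 0, 0], [1, 0, 1.06, 0.1, 0], [1, 0, 1.06, 0.6, 0], [1, 0, 1.06, 1.1, 0], [1, 0, 1.06, 1.6, 0]]]}}

```text
time_s: 16.98
eef_pos: [603.9, 72.8, 50.6]
ee_rot: [-179.9, -0.0, 102.8]
ft_force: [0.3, 0.6, -2.6]
finger_gap: 44.7
grip_force: 24.9
```

```bash
python3 -c "
from h import *
go(605.2,72.5,34.2)"
```

```text
t 16.98 pos [603.9  72.8  50.6] yaw [-1.7990e+02 -3.0000e-02  1.0281e+02] gap 44.7 grip 24.9 units [-0.02  0.05  0.66]
```

Call:
{"op": "drive_tool", "data": {"moves": [[[1, 0, 0.03, 0.2, 0], [1, 0, 0.03, 0.4, 0], [1, 0, 0.03, 0.53, 0], [1, 0, 0.03, 0.58, 0], [1, 0, 0.03, 0.58, 0]]]}}

```text
time_s: 17.4
eef_pos: [605.8, 72.6, 37.7]
ee_rot: [180.0, -0.0, 102.8]
ft_force: [0.4, -0.0, -1.6]
finger_gap: 45.0
grip_force: 24.9
```

Call:
{"op": "drive_tool", "data": {"moves": [[[1, 0, 0, 0.02, 0], [1, 0, 0, 0.04, 0], [1, 0, 0, 0.04, 0]]]}}

```text
time_s: 17.65
eef_pos: [606.0, 72.6, 37.0]
ee_rot: [180.0, 0.0, 102.8]
ft_force: [-0.2, -0.2, -1.7]
finger_gap: 44.7
grip_force: 24.9
```

Call:
{"op": "drive_tool", "data": {"moves": [[[1, 0, -0.03, 0.04, 0], [1, 0, -0.03, 0.08, 0], [1, 0, -0.03, 0.09, 0], [1, 0, -0.03, 0.09, 0]]]}}

```text
time_s: 17.98
eef_pos: [605.1, 72.4, 34.4]
ee_rot: [-180.0, -0.0, 102.8]
ft_force: [-1.0, 0.7, -1.4]
finger_gap: 45.0
grip_force: 24.9
```

Call:
{"op": "drive_tool", "data": {"moves": [[[1, 0, 0, 0.02, 0], [1, 0, 0, 0.03, 0], [1, 0, 0, 0.03, 0]]]}}

```text
time_s: 18.23
eef_pos: [605.2, 72.4, 34.3]
ee_rot: [180.0, 0.0, 102.8]
ft_force: [-1.4, 0.2, 4.1]
finger_gap: 44.7
grip_force: 24.9
```

Contact with the mark is felt. Releasing and going to the smallest.

Call:
{"op": "drive_tool", "data": {"moves": [[[-0.3, 0, 0, 0, 0], [-0.3, 0, 0, 0, 0], [-0.7, 0, 0, 0, 0], [-0.7, 0, 0, 0, 0], [-0.7, 0, 0, 0, 0]]]}}

```text
time_s: 18.65
eef_pos: [605.1, 72.4, 33.6]
ee_rot: [180.0, -0.0, 102.8]
ft_force: [-0.1, -1.0, 0.0]
finger_gap: 72.6
grip_force: 0.0
```

Call:
{"op": "drive_tool", "data": {"moves": [[[-0.8, 0, 0, 0, 0], [-0.8, 0, 0, -0.4, 0], [-0.9, 0, 0, -1.4, 0], [-1, 0, 0, -2.8, 0], [-1, 0, 0, -4, 0]]]}}

```text
time_s: 19.07
eef_pos: [605.0, 72.4, 135.8]
ee_rot: [-180.0, -0.0, 102.8]
ft_force: [0.2, 0.4, 0.6]
finger_gap: 94.1
grip_force: 0.0
```

```bash
python3 -c "
from h import *
go(484.5,-301.5,105)"
```

```text
t 19.07 pos [605.   72.4 135.8] yaw [-1.800e+02 -1.000e-02  1.028e+02] gap 94.1 grip 0.0 units [-13.52  -8.01   1.23]
```

Call:
{"op": "drive_tool", "data": {"moves": [[[-1, 0, -1.4, 0, 0], [-1, -0.5, -2.8, 0, 0], [-1, -1.5, -3.9, 0, 0], [-1, -2.9, -4.7, 0, 0], [-1, -4.4, -5.2, 0, 0]]]}}

```text
time_s: 19.48
eef_pos: [500.8, -64.1, 134.8]
ee_rot: [180.0, 0.0, 102.9]
ft_force: [1.5, -0.4, -0.2]
finger_gap: 95.0
grip_force: 0.0
```

Call:
{"op": "drive_tool", "data": {"moves": [[[-1, -1.4, -0.4, 0, 0], [-1, -2.8, -0.8, 0, 0], [-1, -4.2, -1.2, 0, 0], [-1, -5.6, -1.7, 0, 0], [-1, -7, -2.2, 0, 0]]]}}

```text
time_s: 19.9
eef_pos: [487.5, -248.4, 134.5]
ee_rot: [180.0, 0.0, 102.8]
ft_force: [1.4, 0.3, 0.3]
finger_gap: 95.0
grip_force: 0.0
```

Call:
{"op": "drive_tool", "data": {"moves": [[[-1, -1.2, -0.4, 0, 0], [-1, -2.1, -0.6, 0.5, 0], [-1, -2.1, -0.6, 1, 0], [-1, -2.1, -0.6, 1, 0], [-1, -2.1, -0.6, 1, 0]]]}}

```text
time_s: 20.32
eef_pos: [484.6, -300.8, 108.8]
ee_rot: [-180.0, -0.1, 102.8]
ft_force: [-0.4, 0.5, 0.4]
finger_gap: 94.8
grip_force: 0.0
```

```bash
python3 - <<'E'
from h import *
np.set_printoptions(precision=1,suppress=True)
go(484.5,-301.5,6)
a,b=snap('top'),snap('side')
for xy,H in[((605,73),87),((622,-4),72),((639,-80),57)]:
    for s in(a,b): print(top_xy(s,xy,H,0)[:5])
E
```

```text
t 20.32 pos [ 484.6 -300.8  108.8] yaw [-180.    -0.1  102.8] gap 94.8 grip 0.0 units [-0.  -0.   4.1]
(315, np.float64(87.73982885899812), (604.7319946289062, 72.67292022705078), 22.525060653686523, array([604.3,  72.7]))
(123, np.float64(86.51082377961134), (607.4169921875, 68.46437072753906), 24.171613693237305, array([604.5,  68.7]))
(232, np.float64(72.68036197136075), (621.6296997070312, -3.512722969055176), 19.831022262573242, array([621.8,  -3.6]))
(0, np.float64(nan), (0.0, 0.0), 0.0, array([nan, nan]))
(175, np.float64(58.03397756338602), (637.760986328125, -79.05230712890625), 17.87563133239746, array([637.1, -78.8]))
(26, np.float64(54.92246018046514), (640.325439453125, -80.44417572021484), 18.765789031982422, array([642.5, -88.5]))
  return _methods._mean(a, axis=axis, dtype=dtype,
  ret = ret.dtype.type(ret / rcount)
h.py:45: RuntimeWarning: Mean of empty slice.
  return len(P),np.median(P[:,2]),(cx,cy),r,P.mean(0)[:2],U.mean(0)
  ret = um.true_divide(
```

The three placed cans stand within about 2 mm of their marks. Picking the smallest.

Call:
{"op": "drive_tool", "data": {"moves": [[[-1, 0, 0, 1, 0], [-1, 0, 0, 2, 0], [-1, 0, 0, 2.8, 0], [-1, 0, 0, 3.3, 0], [-1, 0, 0, 3.5, 0]]]}}

```text
time_s: 20.83
eef_pos: [484.8, -300.0, 20.3]
ee_rot: [-180.0, -0.1, 102.9]
ft_force: [0.4, 0.7, 0.0]
finger_gap: 94.9
grip_force: 0.0
```

Call:
{"op": "drive_tool", "data": {"moves": [[[-0.2, 0, 0, 0.2, 0], [0, 0, 0, 0.4, 0], [0, 0, 0, 0.55, 0], [0, 0, 0, 0.55, 0], [0.3, 0, 0, 0.55, 0]]]}}

```text
time_s: 21.25
eef_pos: [485.0, -301.1, 7.8]
ee_rot: [180.0, 0.0, 102.8]
ft_force: [0.5, -0.5, 0.2]
finger_gap: 67.2
grip_force: 0.0
```

Call:
{"op": "drive_tool", "data": {"moves": [[[1, 0, 0, 0, 0], [1, 0, 0, 0, 0], [1, 0, 0, 0, 0], [1, 0, 0, 0, 0], [1, 0, 0, 0, 0]]], "squeeze": 15}}

```text
time_s: 21.67
eef_pos: [484.9, -301.0, 7.5]
ee_rot: [180.0, -0.0, 102.8]
ft_force: [-0.2, -1.3, 0.9]
finger_gap: 33.6
grip_force: 0.0
```

Call:
{"op": "drive_tool", "data": {"moves": [[[1, 0, 0, 0, 0], [1, 0, 0, 0, 0], [1, 0, 0, 0, 0], [1, 0, 0, 0, 0], [1, 0, 0, 0, 0]]]}}

```text
time_s: 22.08
eef_pos: [484.9, -301.0, 7.4]
ee_rot: [180.0, 0.0, 102.8]
ft_force: [0.5, 0.0, -0.2]
finger_gap: 28.9
grip_force: 15.0
```

```bash
python3 -c "
from h import *
go(656,-155.8,90)"
```

```text
t 22.08 pos [ 484.9 -301.     7.4] yaw [179.99   0.   102.8 ] gap 28.9 grip 15.0 units [ 4.15  7.96 -3.3 ]
```

Call:
{"op": "drive_tool", "data": {"moves": [[[1, 0, 0, -0.3, 0], [1, 0, 0, -0.9, 0], [1, 0, 0, -1.8, 0], [1, 0, 0, -2.7, 0], [1, 0, 0, -3, 0]]]}}

```text
time_s: 22.5
eef_pos: [485.7, -301.6, 85.5]
ee_rot: [179.9, 0.2, 102.8]
ft_force: [0.3, -0.2, -0.4]
finger_gap: 28.6
grip_force: 15.0
```

Call:
{"op": "drive_tool", "data": {"moves": [[[1, 0.4, 0.4, 0, 0], [1, 1.2, 1, 0, 0], [1, 2, 1.8, 0, 0], [1, 2.8, 2.8, 0, 0], [1, 3.5, 3.8, 0, 0]]]}}

```text
time_s: 22.92
eef_pos: [558.3, -192.4, 81.5]
ee_rot: [-179.9, -0.1, 102.8]
ft_force: [0.0, -0.9, 0.4]
finger_gap: 28.7
grip_force: 15.0
```

Call:
{"op": "drive_tool", "data": {"moves": [[[1, 0.5, 1.1, 0, 0], [1, 0.65, 2.2, 0, 0], [1, 0.65, 3.2, 0, 0], [1, 0.65, 3.9, 0, 0], [1, 0.65, 4.16, 0, 0]]]}}

```text
time_s: 23.33
eef_pos: [657.6, -153.9, 81.0]
ee_rot: [-180.0, -0.0, 102.9]
ft_force: [0.1, -0.1, -0.9]
finger_gap: 28.7
grip_force: 15.0
```

Call:
{"op": "drive_tool", "data": {"moves": [[[1, 0, 0, 0.4, 0], [1, 0, 0, 1, 0], [1, 0, 0, 1.6, 0], [1, 0, 0, 2, 0], [1, 0, 0, 2.1, 0]]]}}

```text
time_s: 23.75
eef_pos: [654.0, -155.6, 27.3]
ee_rot: [-179.8, -0.1, 102.8]
ft_force: [0.4, 0.8, -0.9]
finger_gap: 28.9
grip_force: 15.0
```

Call:
{"op": "drive_tool", "data": {"moves": [[[1, 0, 0, 0, 0], [1, 0, 0, 0, 0]]]}}

```text
time_s: 23.92
eef_pos: [655.8, -156.0, 30.2]
ee_rot: [180.0, 0.0, 102.8]
ft_force: [-0.7, -0.3, 0.3]
finger_gap: 28.6
grip_force: 15.0
```

```bash
python3 -c "
from h import *
go(656,-155.8,14.4)"
```

```text
t 23.92 pos [ 655.8 -156.    30.2] yaw [179.99   0.   102.78] gap 28.6 grip 15.0 units [0.   0.01 0.63]
```

Call:
{"op": "drive_tool", "data": {"moves": [[[1, 0, 0, 0.2, 0], [1, 0, 0, 0.38, 0], [1, 0, 0, 0.5, 0], [1, 0, 0, 0.56, 0], [1, 0, 0, 0.58, 0]]]}}

```text
time_s: 24.33
eef_pos: [655.8, -155.7, 15.1]
ee_rot: [-180.0, -0.0, 102.8]
ft_force: [0.9, -0.4, -0.5]
finger_gap: 28.8
grip_force: 15.0
```

Call:
{"op": "drive_tool", "data": {"moves": [[[1, 0, 0, 0.02, 0], [1, 0, 0, 0.04, 0], [1, 0, 0, 0.04, 0]]]}}

```text
time_s: 24.58
eef_pos: [656.0, -155.7, 14.5]
ee_rot: [180.0, 0.0, 102.8]
ft_force: [0.2, 0.7, -0.7]
finger_gap: 28.8
grip_force: 15.0
```

Call:
{"op": "drive_tool", "data": {"moves": [[[1, 0, 0, 0.02, 0], [1, 0, 0, 0.02, 0]]]}}

```text
time_s: 24.75
eef_pos: [656.2, -155.8, 14.4]
ee_rot: [180.0, 0.0, 102.8]
ft_force: [-0.7, 0.5, 2.7]
finger_gap: 28.7
grip_force: 15.0
```

Call:
{"op": "drive_tool", "data": {"moves": [[[0, 0, 0, 0, 0], [0, 0, 0, 0, 0], [-0.5, 0, 0, 0, 0], [-0.5, 0, 0, 0, 0], [-0.5, 0, 0, 0, 0]]]}}

```text
time_s: 25.17
eef_pos: [655.9, -155.7, 13.8]
ee_rot: [-180.0, -0.0, 102.8]
ft_force: [0.4, -0.2, -0.7]
finger_gap: 56.5
grip_force: 0.0
```

Call:
{"op": "drive_tool", "data": {"moves": [[[-0.8, 0, 0, 0, 0], [-0.8, 0, 0, -0.4, 0], [-0.9, 0, 0, -1.4, 0], [-1, 0, 0, -2.8, 0], [-1, 0, 0, -4, 0]]]}}

```text
time_s: 25.58
eef_pos: [655.9, -155.7, 116.0]
ee_rot: [-180.0, -0.0, 102.8]
ft_force: [0.6, 0.9, 0.2]
finger_gap: 89.9
grip_force: 0.0
```

Call:
{"op": "drive_tool", "data": {"moves": [[[-1, 0, -1, -0.5, 0], [-1, 0, -2.2, -1, 0], [-1, 0, -3.4, -1, 0], [-1, 0, -4.6, -1, 0], [-1, 0, -5.5, -1, 0]]]}}

```text
time_s: 26.0
eef_pos: [519.9, -186.3, 140.0]
ee_rot: [180.0, 0.0, 102.8]
ft_force: [-0.2, -0.3, 0.0]
finger_gap: 95.4
grip_force: 0.0
```

Call:
{"op": "drive_tool", "data": {"moves": [[[-1, -1, -0.3, 0, 0], [-1, -2, -0.6, 0, 0], [-1, -3, -0.9, 0, 0], [-1, -3, -0.9, 0, 0], [-1, -3, -0.9, 0, 0]]]}}

```text
time_s: 26.42
eef_pos: [516.3, -265.2, 139.4]
ee_rot: [180.0, 0.0, 102.7]
ft_force: [0.1, 0.9, -0.5]
finger_gap: 95.0
grip_force: 0.0
```

```bash
python3 - <<'E'
from h import *
np.set_printoptions(precision=1,suppress=True)
go(0,0,0)
a,b=snap('top'),snap('side')
for xy,H in[((605,73),87),((622,-4),72),((639,-80),57),((656,-156),42)]:
    print(top_xy(a,xy,H,0)[:5])
cv2.imwrite('pics/f.png',np.vstack([a['img'][100:260,90:410],b['img'][120:310,150:470]])[:,:,::-1])
E
```

```text
t 26.42 pos [ 516.3 -265.2  139.4] yaw [180.    0.  102.7] gap 95.0 grip 0.0 units [ 14.9 -17.8   5.6]
(313, np.float64(87.89319197827525), (604.774169921875, 72.54583740234375), 22.390087127685547, array([604.2,  72.5]))
(235, np.float64(72.79179047811121), (621.5116577148438, -3.8006432056427), 19.925172805786133, array([621.8,  -3.8]))
(177, np.float64(57.815657513621694), (637.458984375, -79.26863098144531), 17.54973793029785, array([637.1, -78.9]))
(118, np.float64(42.76090779839207), (654.6341552734375, -156.07765197753906), 14.564010620117188, array([ 654.7, -156. ]))
```

View pics/f.png

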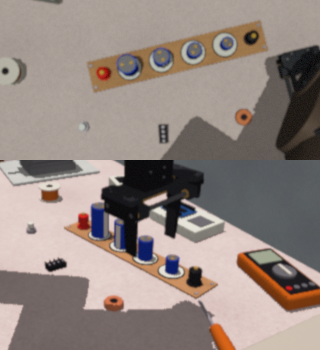

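All four cans stand upright and centred on their marks, with sizes falling from the red post (top crop (103,72)) to the black post (252,37). The gripper is clear of them.

```bash
python3 -c "
from h import *
print(env.sign_off())"
```

```text
the job is handed in; nothing more can be done
None
```

I stood all four capacitors on their marks, largest by the red post down to smallest by the black post, each measured within about 2 mm of its mark's centre, then released them all and handed the job in at about 27 s; no verdict came back.

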